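# Half-turn the dispenser's bayonet lid and hold it short of the click

## Robot

A 6-joint arm with a two-finger parallel gripper is mounted at the origin on the work surface. World frame = base frame: x ahead of the robot, y to its left, z up, the work surface at z = 0. Lengths are in m, angles in rad, forces in N, time in s.
With the tool pointing down it reaches from about 0.35 to 0.875 m from the base axis. Payload 15.5 kg.
Tool frame: the origin (TCP) lies at the very end of the fingers, on their centre line; the grasp point (between the pads) lies 19 mm behind it; x points along the fingers, z is the direction in which the jaws open and shut, and the axes are right-handed (so a half turn about x gives the same grasp; the last joint's range is limited). The gripper opens to 85 mm and grips with 20 to 120 N. Pads are 22 mm wide; open, the fingers measure 114 mm over their backs; the gripper's body (76 mm by 85 mm) begins 54 mm behind the grasp point. The pads swing forward as they close: fully open they stand 13 mm farther back than shut.
Start: joints at [-1.431, 0.494, 1.345, -0, 1.302, -0.096], TCP at [0.145, -0.608, 0.231] pointing down, gripper open.
Joint ranges: [-2.91, 2.91], [-0.82, 2.16], [0.22, 2.67], [-1.22, 4.37], [0.12, 2.79], [-3.08, 3.08]. Speed limits (rad/s): [1.89, 1.89, 2.57, 3.01, 3.01, 3.01].

## Interface

Orientations are given as a unit quaternion [w, x, y, z].
In Python, from bench import r gives the robot as it stands.
- The arm moves only by the tool play_rows, never from a script. Its argument "increments" is text: rows parted by semicolons, each of 6 numbers parted by spaces: the shift along the tool's x, y, z in units of 30 mm (1.0 is 30 mm), then the turn, a rotation vector about the tool's x, y, z in units of 8 degrees (1.0 is 8 degrees). A call has 1 to 12 rows; each row shifts and turns the pose as measured when the row begins, along the tool's axes as they then stand; what a row does not reach is not made up. A row lasts 1/8 s, in which the tool goes at most 62.5 mm and 10.7 degrees, less where a joint would pass 70% of its speed; a pose out of reach is approached as far as the arm can. A call is refused whole if a number of a shift passes 1 or a number of a turn 1, either way. A call with a gripper value outside its range is refused whole. "grip" is the opening, from -1 (shut) to 1 (fully open), set as the call begins (left out, the last holds). The fingers move at their own pace and stop on an object; "grip_force" is the grip in N (left out, the last holds). Time passes only in rows, so rows that do not move let the fingers close. It gives the time, the measured TCP pose, the force and the opening at its end, in the units of the state.
- r.observe(): the state, without advancing time (a new reading comes with each control period).
- r.read_camera(name): name is "side" or "top"; returns the picture (400x640x3 uint8, red, green, blue); there is no depth.
- r.calibration(name): a dict with "vertical_fov" (degrees; the focal length in pixels is half the picture's height over the tangent of half this angle, whatever the lens; pixels are square), "cx", "cy" (the principal point, pixels), "rvec" (rotation vector, rad) and "tvec" (3), from world to camera coordinates, as OpenCV has them. Camera axes: x right, y down, z forward; pixel columns grow to the right and rows downward; lengths in m; the calibration is good to about 2 mm. A picture is of the moment at which its call begins. calibration takes no time and is no camera call.
- r.close_job(): hands the job in, once; it reports no verdict.
The state is a dict: "time": time; "joint_positions": joint angles; "joint_velocities": joint speeds; "joint_efforts": joint torques, N m; "ee_pos": TCP position; "tcp_rot": TCP orientation; "wrist_force": force on the tool from outside, world axes, zero at the start; "torque": the same for the moment, N m; "finger_gap": opening from 0.0 (shut) to 1.0 (fully open).
Only numpy, scipy, OpenCV 4.12 (cv2) and the standard library are available. Lean on these libraries where they do the work, as an engineer would, in place of code of your own. Each camera call takes 0.05 s, during which the arm holds its last target. There are 200 camera calls.

## Task

Take the bayonet lid (the disc with a straight grip bar, not the round-knobbed jar lid), push it fully home into the open top of the dispenser with its two lugs through the two notches, then turn it clockwise (seen from above) half-way along its quarter turn, about 45 degrees, well short of the lock's click. Finish still gripping the lid and keeping it there, so that the seal can be checked before it is locked: do not let go. Leave everything else on the table where it is.

Things in the scene. Friction and masses are not known exactly. Their poses are not given: they have to be found in the camera images.
- lid_grip (a point): Bayonet lid, loose, navy plastic, 80 to 170 g, lugs down on the table. Point on its axis in the grip bar, 40 mm above its underside. z up; x along the bar and also along the two lugs (a half turn changes nothing). Aluminium bar: 56 mm long (x), 14 wide (y), 36 tall, top 14 mm above this point; pinch it across the 14 mm. It stands on a cover disc 92 mm in diameter, 5 mm thick, top 22 mm below this point.
- lid_foot (a point): Centre of the bayonet lid's underside, axes as lid_grip. Under the disc is a round neck 46 mm in diameter (foot tapered), 13 mm long, carrying at its bottom two opposite lugs along x: 68 mm over their tips, 13 mm wide, 5 mm thick, their undersides level with this point.
- mouth (a point): Centre of the dispenser's open top, level with its rim, 112 mm above the table. A fixed navy plastic drum 96 mm in diameter on an ash foot board 130 x 110 mm, chute on its -x side. z up; x along its two opposite entry notches. Opening 53 mm in diameter in a 6 mm aluminium flange; notches 76 mm from end to end, 20 mm wide. Lid fully home: its disc on the rim, lid_grip 27 mm above this point.
- track (a point): In the dispenser on its axis, 14 mm below the rim: the space in which the lugs turn. The lid enters with its x along the notches (either way round), then turns clockwise only (seen from above), end stop at 90 degrees. From about 55 degrees the lugs ride over a sprung ball (2 to 4 N) that clicks behind them. Before that it turns with light friction and stays where left.
- jar_lid: Bystander: loose jar lid, navy plastic, a disc 74 mm in diameter and 16 mm thick with a round aluminium knob, 40 mm tall in all. Origin at its underside.
- tin: Bystander: loose round aluminium tin, 71 mm in diameter, 44 mm tall. Origin at its underside.
- bowl: Bystander: loose stainless steel bowl, 144 mm in diameter, 50 mm tall. Origin at its underside.
- flashlight: Bystander: loose silver flashlight with a toggle switch, lying along its x, 150 mm long, 40 mm tall. Origin at its underside, near its middle.
- brush: Bystander: loose brush lying on the table. Origin at its underside.
- treats: Bystander: loose pale translucent jar with a metal cap, 68 mm in diameter, 100 mm tall. Origin at its underside.
Not all that is in view belongs to the job. Leave any turquoise look-alike of the part that bears mouth alone.

How it is judged:
By the outcome, as a careful person would: the job done as asked, in the order asked, and still so for the second after the job is handed in, while the arm keeps its last pose, push and grip.
It also fails if it takes over 38 s, if anything falls off the work surface, if the arm or the gripper's body presses on something with over 40 N, if the wrist force passes 120 N, or if a joint passes its speed limit or range.

## Working session

There is one attempt and no reset: what is moved stays moved. The work goes in short steps, Python scripts to look and compute and a tool call to move; the robot and the scene stay as the last step left them, time stands still between calls to the robot, and variables do not carry over. Pictures are saved under pics/ and viewed, about 8 in all and at most 12, crops included, and the job is handed in when it is done.

Besides the shell and the picture viewer there is one more tool, called by a JSON object that holds its "api" and its "payload". play_rows: Moves the arm, as the interface text tells. Its arguments: {"type":"object","properties":{"increments":{"type":"string"},"grip":{"type":"number"},"grip_force":{"type":"number"}},"required":["increments"]}

```bash
ls; mkdir -p pics; python3 - <<'E'
from bench import r
import cv2,numpy as np
o=r.observe();print({k:np.round(v,3).tolist() for k,v in o.items()})
for n in("top","side"):
    cv2.imwrite(f"pics/{n}0.png",r.read_camera(n)[:,:,::-1]);print(n,r.calibration(n))
E
```

```text
pics
{'time': 0.0, 'joint_positions': [-1.432, 0.494, 1.346, -0.0, 1.302, -0.096], 'joint_velocities': [0.0, -0.001, -0.002, -0.001, -0.001, -0.001], 'joint_efforts': [0.001, -88.216, -38.387, 0.0, 0.01, 0.0], 'ee_pos': [0.145, -0.607, 0.231], 'tcp_rot': [0.555, 0.438, 0.555, -0.438], 'wrist_force': [0.525, -0.068, -1.006], 'torque': [0.02, 0.025, -0.026], 'finger_gap': 1.002}
top {'vertical_fov': 53.28387808617862, 'cx': 317.5261917362148, 'cy': 198.8237204865565, 'rvec': array([ 2.10909175, -2.10488798,  0.16620393]), 'tvec': array([0.01319997, 0.5297888 , 0.93154728])}
side {'vertical_fov': 57.43935674723785, 'cx': 319.0491512899947, 'cy': 200.943063007542, 'rvec': array([ 2.10826001, -0.28759149,  0.14051481]), 'tvec': array([-0.48984317,  0.15868767,  0.83062723])}
```

View pics/top0.png

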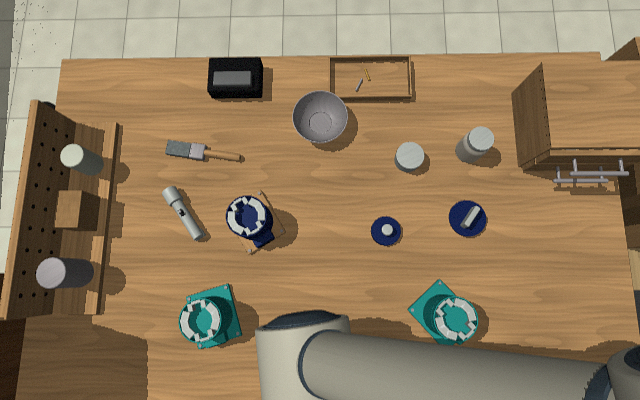

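View pics/side0.png

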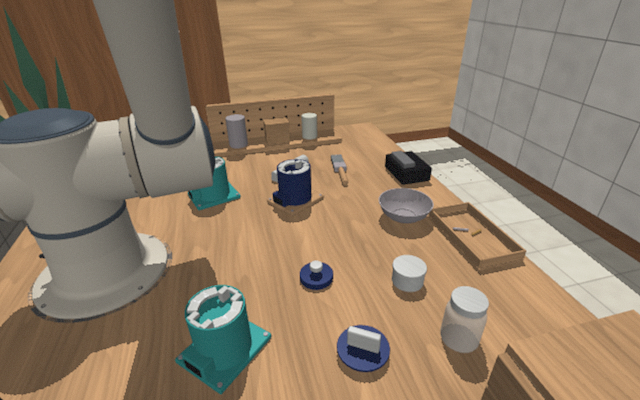

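The top view shows the bar lid at about (467,218), the round-knobbed jar lid at (386,231), and the navy dispenser at (249,216). The turquoise look-alikes are at (202,320) and (457,319). The straight bar and navy colour match the description. I'll confirm with enlarged crops and measure at the same time.

```bash
cat > h.py <<'E'
import cv2,numpy as np
from bench import r
def cam(n):
    c=r.calibration(n);f=200/np.tan(np.radians(c["vertical_fov"]/2))
    K=np.array([[f,0,c["cx"]],[0,f,c["cy"]],[0,0,1]])
    return K,cv2.Rodrigues(c["rvec"])[0],c["tvec"]
def ray(n,uv,z):
    "pixels (N,2) onto the plane at height z"
    K,R,t=cam(n);uv=np.atleast_2d(uv).astype(float)
    d=np.c_[uv,np.ones(len(uv))]@np.linalg.inv(K).T@R;c=-R.T@t
    return c+d*((z-c[2])/d[:,2])[:,None]
def proj(n,p):
    K,R,t=cam(n);q=(np.atleast_2d(p)@R.T+t)@K.T;return q[:,:2]/q[:,2:]
E
python3 - <<'E'
from h import *
im=cv2.imread("pics/top0.png");hsv=cv2.cvtColor(im,cv2.COLOR_BGR2HSV)
H,S,V=cv2.split(hsv)
navy=((H>105)&(H<130)&(S>120)).astype(np.uint8)
grey=((S<60)&(V>110)).astype(np.uint8)
def big(m,x0,y0,x1,y1):
    w=np.zeros_like(m);w[y0:y1,x0:x1]=m[y0:y1,x0:x1]
    return w
lm=big(navy,440,190,500,245);c=max(cv2.findContours(lm,0,2)[0],key=cv2.contourArea)
e=cv2.fitEllipse(cv2.convexHull(c));print("lid disc",e,ray("top",e[0],.018))
bm=big(grey,445,195,495,240);c=max(cv2.findContours(bm,0,2)[0],key=cv2.contourArea)
b=cv2.minAreaRect(c);pts=ray("top",cv2.boxPoints(b),.054);print("bar",b,ray("top",b[0],.054),pts)
fm=big(grey,215,190,285,245);c=max(cv2.findContours(fm,0,2)[0],key=cv2.contourArea)
e=cv2.fitEllipse(cv2.convexHull(np.vstack(cv2.findContours(fm,0,2)[0])));print("flange",e,ray("top",e[0],.112))
cr=lambda x,y,w,h:cv2.resize(im[y:y+h,x:x+w],None,fx=6,fy=6,interpolation=cv2.INTER_NEAREST)
cv2.imwrite("pics/crop1.png",np.hstack([cr(215,180,66,80),cr(436,180,66,80)]))
E
```

```text
lid disc ((467.0419006347656, 218.08863830566406), (34.42446517944336, 37.24928283691406), 114.14830017089844) [[ 0.48670584 -0.35791671  0.018     ]]
bar ((471.60003662109375, 215.80001831054688), (7.155416965484619, 22.360679626464844), 26.56505012512207) [[ 0.48712661 -0.35682748  0.054     ]] [[ 0.46678234 -0.33604084  0.054     ]
 [ 0.51545883 -0.36302753  0.054     ]
 [ 0.50760591 -0.37775208  0.054     ]
 [ 0.45909512 -0.35069323  0.054     ]]
flange ((246.72113037109375, 213.57058715820312), (37.60403060913086, 45.80256271362305), 35.1506233215332) [[0.48355713 0.17527645 0.112     ]]
```

View pics/crop1.png

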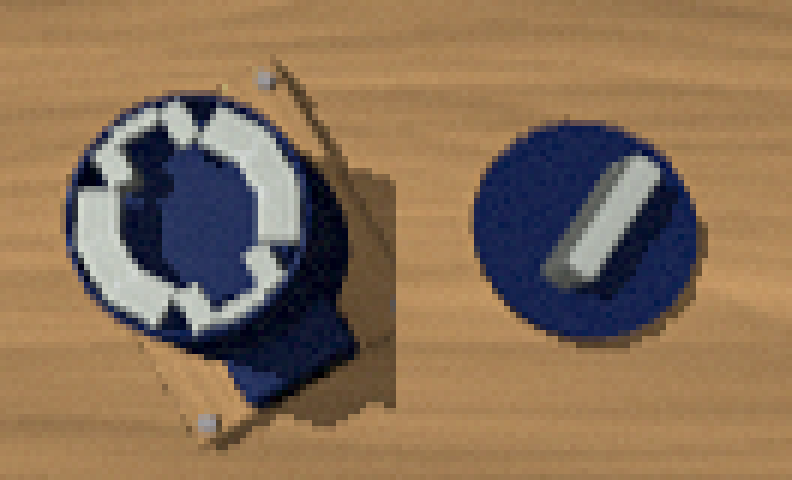

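The crop shows the dispenser at left: two long flange arcs with short thin arcs at upper left and lower right. The notches lie along the line from upper left (142,142) to lower right (232,282), with the chute at lower right. The lid with the straight bar is at right. Next I'll get the rim circle and notch angle from sampled circles.

```bash
python3 - <<'E'
from h import *
from scipy.optimize import least_squares
for n,x0,y0,x1,y1 in (("top",225,190,275,240),("side",270,150,320,185)):
    im=cv2.imread(f"pics/{n}0.png");hsv=cv2.cvtColor(im,cv2.COLOR_BGR2HSV);H,S,V=cv2.split(hsv)
    g=np.zeros_like(S);g[y0:y1,x0:x1]=((S<70)&(V>130))[y0:y1,x0:x1]
    k,lab,st,_=cv2.connectedComponentsWithStats(g,connectivity=8)
    g=np.isin(lab,[i for i in range(1,k) if st[i,4]>=12])
    v,u=np.nonzero(g);P=ray(n,np.c_[u,v],.112)[:,:2]
    c=P.mean(0)
    for it in range(5):
        d=P-c;a=np.degrees(np.arctan2(d[:,1],d[:,0]));rr=np.hypot(*d.T)
        b=(a//8).astype(int);ids=[np.nonzero(b==k)[0] for k in set(b)]
        o=np.array([i[rr[i].argmax()] for i in ids])
        s=least_squares(lambda q:np.hypot(*(P[o]-q[:2]).T)-q[2],[*c,.045],loss="soft_l1",f_scale=.001);c=s.x[:2]
    print(n,"outer centre,r",s.x.round(4),len(P))
    A=np.radians(np.arange(0,360,5))
    for R in (.030,.033,.036,.040):
        q=proj(n,np.c_[c[0]+R*np.cos(A),c[1]+R*np.sin(A),np.full(72,.112)])
        val=cv2.remap(V,q[:,0].astype(np.float32)[None],q[:,1].astype(np.float32)[None],1)[0]
        print(R,"".join("#" if x>130 else "." for x in val))
E
```

```text
top outer centre,r [0.4794 0.1772 0.0427] 532
0.03 ###........############################........#########################
0.033 ###.......#############################.......#########################.
0.036 ####......####.###################..####......####.###################..
0.04 .############...##################...############...##################..
side outer centre,r [0.4833 0.1797 0.0454] 306
0.03 ###......##############################........##..#####################
0.033 ##############.##########################......#########################
0.036 #############..###########################....##########################
0.04 #############...#############################.########################.#
```

The notch direction is about 32° (mod 180), with the mouth at about (0.480, 0.178). The lid is at (0.487, -0.357) with its bar at -29°. Next I'll work out the move in tool axes.

```bash
cat >> h.py <<'E'
from scipy.spatial.transform import Rotation as Ro
def plan(p,jaw):
    "remaining shift (units, current tool axes) and turn to reach TCP p, tool down, jaw axis z at angle jaw deg (mod 180)"
    o=r.observe();q=np.array(o["tcp_rot"]);R=Ro.from_quat(q[[1,2,3,0]])
    M=R.as_matrix();best=None
    for j in (jaw,jaw+180):
        a=np.radians(j);z=np.array([np.cos(a),np.sin(a),0]);x=np.array([0,0,-1.])
        T=Ro.from_matrix(np.c_[x,np.cross(z,x),z]);rv=(R.inv()*T).as_rotvec(degrees=True)
        print(f"jaw {j}: turn units",(rv/8).round(2))
    print("t",round(o["time"],2),"pos",np.round(o["ee_pos"],4),"jaw now",np.degrees(np.arctan2(M[1,2],M[0,2])).round(1),"tilt",M[2].round(3),"gap",round(o["finger_gap"],3),"F",np.round(o["wrist_force"],1),"T",np.round(o["torque"],2),"q",np.round(o["joint_positions"],2))
    print("shift units now-axes",(M.T@(np.array(p)-o["ee_pos"])/.03).round(2),"shift mm world",((np.array(p)-o["ee_pos"])*1e3).round(1))
E
python3 -c "
from h import *
plan([.487,-.357,.12],61)
import cv2
im=cv2.imread('pics/top0.png');H,S,V=cv2.split(cv2.cvtColor(im,cv2.COLOR_BGR2HSV))
for th in (110,150,180):
    m=np.zeros_like(V);m[195:240,445:495]=((S<60)&(V>th))[195:240,445:495]
    v,u=np.nonzero(m);P=ray('top',np.c_[u,v],.054)[:,:2];w,E=np.linalg.eigh(np.cov(P.T));print(th,P.mean(0),np.degrees(np.arctan2(E[1,1],E[0,1])))
"
```

```text
jaw 61: turn units [-1.719e+01 -0.000e+00 -1.000e-02]
jaw 241: turn units [ 5.31 -0.01  0.  ]
t 0.1 pos [ 0.1454 -0.6075  0.2308] jaw now -76.5 tilt [-1.     0.    -0.001] gap 1.005 F [ 0.1  0.1 -0.5] T [ 0.    0.02 -0.06] q [-1.43  0.49  1.35  0.    1.3  -0.1 ]
shift units now-axes [ 3.7  13.02 -5.47] shift mm world [ 341.6  250.5 -110.8]
110 [ 0.48782013 -0.35711141] 145.8531391790561
150 [ 0.48783734 -0.3575053 ] 144.4001566164624
180 [ 0.48521091 -0.35402293] 144.84075122781456
```

{"api": "play_rows", "payload": {"increments": "0.2 1 -0.42 0 0 0;0.2 1 -0.42 0 0 0;0.2 1 -0.42 0 0 0;0.2 1 -0.42 0 0 0;0.2 1 -0.42 0 0 0;0.2 1 -0.42 0 0 0;0.2 1 -0.42 0 0 0;0.2 1 -0.42 0 0 0;0.2 1 -0.42 0 0 0;0.2 1 -0.42 0 0 0;0.2 1 -0.42 0 0 0;0.2 1 -0.42 0 0 0", "grip": 1}}

```text
time: 1.6
ee_pos: [0.4675, -0.3692, 0.1538]
tcp_rot: [0.552, 0.44, 0.556, -0.438]
wrist_force: [0.0, -0.4, -0.0]
finger_gap: 1.001
```

{"api": "play_rows", "payload": {"increments": "0 0 0 1 0 0;0 0 0 1 0 0;0 0 0 1 0 0;0 0 0 1 0 0;0 0 0 1 0 0;0 0 0 1 0 0;0 0 0 0 0 0"}}

```text
time: 2.48
ee_pos: [0.4684, -0.3659, 0.151]
tcp_rot: [-0.317, -0.629, -0.325, 0.631]
wrist_force: [0.2, -0.1, 0.6]
finger_gap: 0.997
```

```bash
python3 -c "
from h import *
plan([.487,-.357,.11],55)"
```

```text
jaw 55: turn units [22.37  0.12  0.04]
jaw 235: turn units [-0.13 -0.03  0.08]
t 2.48 pos [ 0.4684 -0.3659  0.151 ] jaw now -126.0 tilt [-1.    -0.011 -0.004] gap 0.997 F [ 0.2 -0.1  0.6] T [-0.   -0.01 -0.02] q [-0.76  0.54  1.51  0.    1.1   1.43]
shift units now-axes [ 1.37  0.34 -0.6 ] shift mm world [ 18.6   8.9 -41. ]
```

{"api": "play_rows", "payload": {"increments": "0.6 0.17 -0.3 -0.1 0 0;0.6 0.17 -0.3 0 0 0;0.2 0 0 0 0 0;0 0 0 0 0 0"}}

```text
time: 2.98
ee_pos: [0.4879, -0.3553, 0.1047]
tcp_rot: [-0.323, -0.625, -0.333, 0.627]
wrist_force: [0.8, -0.3, -0.1]
finger_gap: 0.998
```

```bash
python3 -c "
from h import *
for n,x,y,w,h in (('side',310,230,110,160),('top',420,170,90,100)):
    im=r.read_camera(n)[:,:,::-1];cv2.imwrite(f'pics/{n}1.png',im)
    cv2.imwrite(f'pics/{n}1c.png',cv2.resize(im[y:y+h,x:x+w],(int(w*480/h),480),interpolation=cv2.INTER_NEAREST))
a=cv2.imread('pics/side1c.png');b=cv2.imread('pics/top1c.png');cv2.imwrite('pics/g1.png',np.hstack([a,b]))
plan([.487,-.357,.023],55)"
```

```text
jaw 55: turn units [-22.47  -0.13  -0.05]
jaw 235: turn units [ 0.03 -0.03  0.09]
t 3.08 pos [ 0.4881 -0.3557  0.1055] jaw now -124.7 tilt [-1.    -0.012 -0.004] gap 0.998 F [-0.1  0.2 -0.3] T [-0.04 -0.   -0.  ] q [-0.73  0.61  1.52  0.    1.02  1.45]
shift units now-axes [2.75 0.03 0.07] shift mm world [ -1.1  -1.3 -82.5]
```

View pics/g1.png

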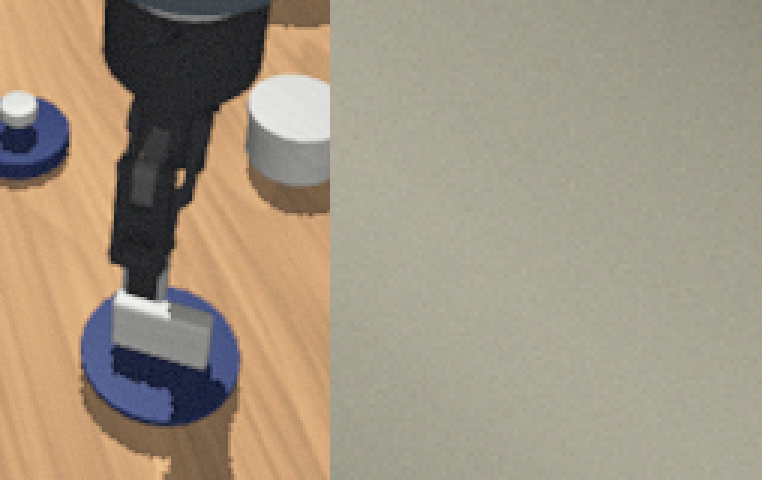

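The side crop shows the gripper centred over the bar, with its jaws across it. The top view is blocked by the arm. Descending.

{"api": "play_rows", "payload": {"increments": "0.6 0 0 0 0 0.1;0.6 0 0 0 0 0;0.6 0 0 0 0 0;0.4 0 0 0 0 0;0.35 0 0 0 0 0;0 0 0 0 0 0"}}

```text
time: 3.82
ee_pos: [0.4894, -0.3579, 0.03]
tcp_rot: [0.33, 0.629, 0.326, -0.624]
wrist_force: [-0.7, -0.9, 0.5]
finger_gap: 0.998
```

```bash
python3 -c "
from h import *
plan([.487,-.357,.023],55)"
```

```text
jaw 55: turn units [-22.47   0.1   -0.04]
jaw 235: turn units [ 0.03 -0.02 -0.06]
t 3.83 pos [ 0.4894 -0.3579  0.03  ] jaw now -124.8 tilt [-1.     0.009 -0.003] gap 0.998 F [-0.7 -0.9  0.5] T [-0.03 -0.02  0.01] q [-0.73  0.71  1.58  0.01  0.84  1.44]
shift units now-axes [ 0.23 -0.09  0.02] shift mm world [-2.4  0.9 -7. ]
```

{"api": "play_rows", "payload": {"increments": "0.22 -0.08 0 0 0 -0.05;0 0 0 0 0 0"}}

```text
time: 4.08
ee_pos: [0.4877, -0.3568, 0.0237]
tcp_rot: [0.328, 0.628, 0.328, -0.625]
wrist_force: [-0.2, -0.3, -0.3]
finger_gap: 1.0
```

{"api": "play_rows", "payload": {"increments": "0 0 0 0 0 0;0 0 0 0 0 0;0 0 0 0 0 0;0 0 0 0 0 0;0 0 0 0 0 0;0 0 0 0 0 0;0 0 0 0 0 0;0 0 0 0 0 0", "grip": -1, "grip_force": 70}}

```text
time: 5.08
ee_pos: [0.4881, -0.357, 0.0245]
tcp_rot: [0.328, 0.628, 0.327, -0.625]
wrist_force: [-0.4, 0.8, -0.2]
finger_gap: 0.147
```

```bash
python3 -c "
from h import *
plan([.487,-.357,.023],55)"
```

```text
jaw 55: turn units [-22.47   0.04  -0.03]
jaw 235: turn units [ 0.03 -0.02 -0.02]
t 5.08 pos [ 0.4881 -0.357   0.0245] jaw now -124.8 tilt [-1.     0.003 -0.003] gap 0.147 F [-0.4  0.8 -0.2] T [-0.06 -0.01  0.01] q [-0.73  0.72  1.58  0.    0.83  1.44]
shift units now-axes [ 0.05 -0.03  0.02] shift mm world [-1.1  0.  -1.5]
```

{"api": "play_rows", "payload": {"increments": "-0.4 0 0 0 0 0;-0.6 0 0 0 0 0;-0.8 0 0 0 0 0;-0.8 0 0 -1 0 0;-0.8 0 0 -1 0 0;-0.8 0 0 -1 0 0;-0.8 0 0 -1 0 0;-0.6 0 0 -1 0 0;0 0 0 -1 0 0;0 0 0 -1 0 0;0 0 0 -1 0 0;0 0 0 -0.4 0 0"}}

```text
time: 6.58
ee_pos: [0.4871, -0.3569, 0.214]
tcp_rot: [0.631, 0.328, 0.621, -0.328]
wrist_force: [0.6, -0.2, -1.2]
finger_gap: 0.155
```

```bash
python3 -c "
from h import *
plan([.480,.178,.18],-58)"
```

```text
jaw -58: turn units [ 0.33  0.09 -0.05]
jaw 122: turn units [-22.17   0.07   0.14]
t 6.58 pos [ 0.4871 -0.3569  0.214 ] jaw now -55.3 tilt [-1.     0.006  0.013] gap 0.155 F [ 0.6 -0.2 -1.2] T [ 0.02 -0.05 -0.03] q [-0.73  0.47  1.43  0.    1.22  0.23]
shift units now-axes [  1.01   9.94 -14.81] shift mm world [ -7.1 534.9 -34. ]
```

{"api": "play_rows", "payload": {"increments": "0 0.66 -0.98 0.3 0 0;0 0.64 -1 0 0 0;0 0.64 -1 0 0 0;0 0.64 -1 0 0 0;0 0.64 -1 0 0 0;0 0.64 -1 0 0 0;0 0.64 -1 0 0 0;0 0.64 -1 0 0 0;0 0.64 -1 0 0 0;0 0.64 -1 0 0 0;0 0.64 -1 0 0 0;0 0.64 -1 0 0 0"}}

```text
time: 8.07
ee_pos: [0.4884, 0.0815, 0.2258]
tcp_rot: [0.629, 0.344, 0.608, -0.342]
wrist_force: [0.4, -1.0, -2.0]
finger_gap: 0.149
```

```bash
python3 -c "
from h import *
plan([.480,.178,.18],-58)"
```

```text
jaw -58: turn units [ 0.    0.18 -0.12]
jaw 122: turn units [-22.5    0.19   0.28]
t 8.07 pos [0.4884 0.0815 0.2258] jaw now -58.0 tilt [-1.     0.017  0.025] gap 0.149 F [ 0.4 -1.  -2. ] T [ 0.04  0.   -0.03] q [ 0.05  0.31  1.68 -0.02  1.12  1.07]
shift units now-axes [ 1.48  1.44 -2.91] shift mm world [ -8.4  96.5 -45.8]
```

Before covering the mouth, I'll take views from here and refine its centre in case it is now clearer.

{"api": "play_rows", "payload": {"increments": "0.2 0.36 -0.73 0 0.1 -0.06;0.2 0.36 -0.73 0 0.08 -0.06;0.2 0.36 -0.73 0 0 0;0.2 0.34 -0.7 0 0 0;0 0 0 0 0 0"}}

```text
time: 8.7
ee_pos: [0.4778, 0.1828, 0.2072]
tcp_rot: [0.62, 0.343, 0.618, -0.34]
wrist_force: [-0.2, 0.7, -1.3]
finger_gap: 0.146
```

```bash
python3 -c "
from h import *
for n,x,y,w,h in (('side',240,90,110,130),('top',195,150,110,130)):
    im=r.read_camera(n)[:,:,::-1];cv2.imwrite(f'pics/{n}2.png',im)
    cv2.imwrite(f'pics/{n}2c.png',cv2.resize(im[y:y+h,x:x+w],(390,460),interpolation=cv2.INTER_NEAREST))
a=cv2.imread('pics/side2c.png');b=cv2.imread('pics/top2c.png');cv2.imwrite('pics/g2.png',np.hstack([a,b]))
plan([.480,.178,.15],-58)"
```

```text
jaw -58: turn units [ 0.02  0.01 -0.04]
jaw 122: turn units [-2.248e+01  7.000e-02  2.000e-02]
t 8.8 pos [0.4783 0.1817 0.2073] jaw now -57.9 tilt [-1.     0.006  0.002] gap 0.153 F [-1.  -0.1 -2.2] T [-0.05 -0.    0.06] q [ 0.25  0.36  1.66 -0.    1.12  1.26]
shift units now-axes [ 1.91 -0.03  0.13] shift mm world [  1.7  -3.7 -57.3]
```

View pics/g2.png

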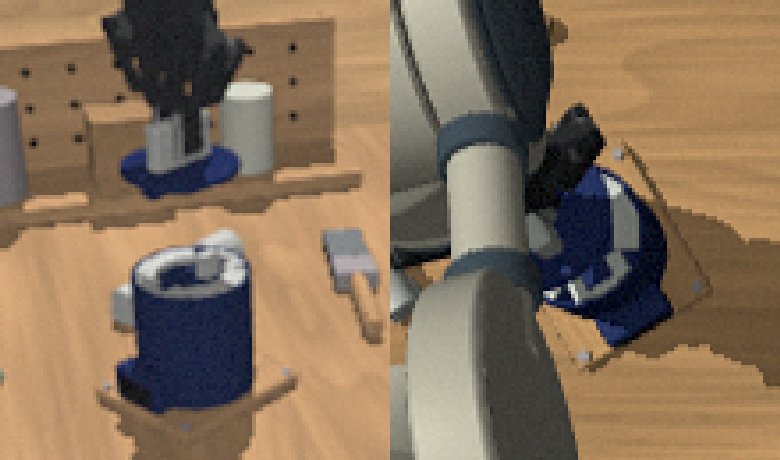

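The side view shows the lid held level over the drum, with its axis about 12 crop px left of the drum axis. In the top view the arm hides half of the mouth. I'll quantify the lateral offset from silhouettes, with the disc and drum in the same picture.

```bash
python3 - <<'E'
from h import *
im=cv2.imread("pics/side2.png");H,S,V=cv2.split(cv2.cvtColor(im,cv2.COLOR_BGR2HSV))
navy=((H>105)&(H<130)&(S>110))
o=r.observe();t=np.array(o["ee_pos"])
def sub(row,x0,x1):
    u=np.nonzero(navy[row,x0:x1])[0]+x0;return u.min(),u.max()
for row in range(133,147,2): 
    try:print(row,sub(row,262,320))
    except Exception as e:print(row,"-")
L=[]
for row in range(170,194,4):
    a,b=sub(row,275,325);print(row,a,b,(a+b)/2);L.append([(a+b)/2,row])
# axis column of candidate mouth centres at the same heights
for c in ((.4794,.1772),(.4805,.178),(.4833,.1797)):
    print(c,proj("side",[[*c,z] for z in (.11,.09,.06)]).round(1).tolist())
print("lid axis proj", proj("side",[[t[0],t[1],t[2]-.009]]).round(1))
m=np.zeros_like(V);m[125:150,265:315]=navy[125:150,265:315]
e=cv2.fitEllipse(cv2.convexHull(np.vstack(cv2.findContours(m,0,1)[0])));print(e,"disc centre via side",ray("side",e[0],t[2]-.009))
# mouth ellipse: grey flange ring outer edge in side view, at rim
e2=None
E
```

```text
133 (np.int64(277), np.int64(305))
135 (np.int64(275), np.int64(306))
137 (np.int64(274), np.int64(306))
139 (np.int64(275), np.int64(304))
141 (np.int64(277), np.int64(301))
143 (np.int64(281), np.int64(294))
145 (np.int64(282), np.int64(283))
170 286 309 297.5
174 278 309 293.5
178 278 309 293.5
182 279 309 294.0
186 279 310 294.5
190 279 310 294.5
(0.4794, 0.1772) [[292.4, 166.8], [292.7, 173.2], [293.3, 182.5]]
(0.4805, 0.178) [[292.7, 166.6], [293.1, 173.0], [293.6, 182.3]]
(0.4833, 0.1797) [[293.5, 166.2], [293.9, 172.6], [294.4, 181.9]]
lid axis proj [[289.9 136.5]]
((289.61993408203125, 137.0077362060547), (15.140283584594727, 32.28043746948242), 83.37969970703125) disc centre via side [[0.47689274 0.17823079 0.19834667]]
```

The silhouettes agree with the mouth at (0.4805, 0.178), and the lid axis sits where the TCP says. Aligning and lowering to just above the rim.

```bash
python3 -c "
from h import *
plan([.4805,.178,.145],-58)"
```

```text
jaw -58: turn units [ 0.02  0.01 -0.04]
jaw 122: turn units [-2.248e+01  7.000e-02  2.000e-02]
t 8.8 pos [0.4783 0.1817 0.2073] jaw now -57.9 tilt [-1.     0.006  0.002] gap 0.153 F [-1.  -0.1 -2.2] T [-0.05 -0.    0.06] q [ 0.25  0.36  1.66 -0.    1.12  1.26]
shift units now-axes [ 2.08 -0.01  0.14] shift mm world [  2.2  -3.7 -62.3]
```

{"api": "play_rows", "payload": {"increments": "0.5 -0.03 0.15 0 0 0;0.6 0 0 0 0 0;0.5 0 0 0 0 0;0.3 0 0 0 0 0;0 0 0 0 0 0"}}

```text
time: 9.43
ee_pos: [0.4809, 0.1733, 0.1475]
tcp_rot: [0.62, 0.345, 0.616, -0.342]
wrist_force: [-0.0, 0.1, -1.5]
finger_gap: 0.151
```

```bash
python3 -c "
from h import *
for n,x,y,w,h in (('side',240,90,110,130),('top',215,160,75,90)):
    im=r.read_camera(n)[:,:,::-1];cv2.imwrite(f'pics/{n}3.png',im)
    cv2.imwrite(f'pics/{n}3c.png',cv2.resize(im[y:y+h,x:x+w],(390,460),interpolation=cv2.INTER_NEAREST))
a=cv2.imread('pics/side3c.png');b=cv2.imread('pics/top3c.png');cv2.imwrite('pics/g3.png',np.hstack([a,b]))
plan([.4805,.178,.1235],-58)"
```

```text
jaw -58: turn units [-0.01  0.02 -0.05]
jaw 122: turn units [22.49 -0.09 -0.04]
t 9.53 pos [0.4814 0.1736 0.1484] jaw now -58.1 tilt [-1.     0.008  0.003] gap 0.156 F [-0.1 -0.2 -1.4] T [-0.05  0.02  0.02] q [ 0.23  0.44  1.73 -0.    0.97  1.24]
shift units now-axes [ 0.83  0.05 -0.14] shift mm world [ -0.9   4.4 -24.9]
```

View pics/g3.png

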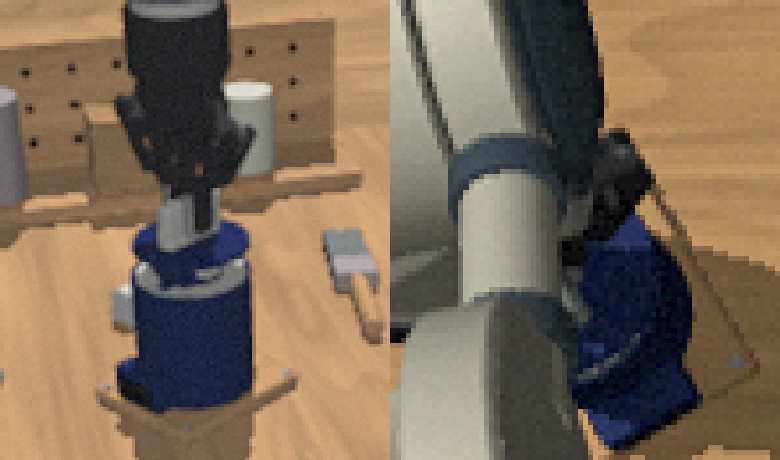

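The side crop shows the disc centred on the drum (both about 133–252 px). The TCP is still 4.4 mm off in y, so I'll correct that and then lower gently.

{"api": "play_rows", "payload": {"increments": "0.1 0.05 -0.14 0 0 -0.05;0 0 0 0 0 0"}}

```text
time: 9.78
ee_pos: [0.4809, 0.1784, 0.1459]
tcp_rot: [0.62, 0.343, 0.617, -0.343]
wrist_force: [-0.6, 0.6, -0.7]
finger_gap: 0.153
```

```bash
python3 -c "
from h import *
plan([.4805,.178,.1235],-58)"
```

```text
jaw -58: turn units [-0.01  0.03 -0.01]
jaw 122: turn units [ 2.249e+01 -2.000e-02 -4.000e-02]
t 9.78 pos [0.4809 0.1784 0.1459] jaw now -58.1 tilt [-1.     0.001  0.004] gap 0.153 F [-0.6  0.6 -0.7] T [-0.04 -0.03  0.05] q [ 0.24  0.45  1.72 -0.    0.97  1.26]
shift units now-axes [ 0.75 -0.02  0.  ] shift mm world [ -0.4  -0.4 -22.4]
```

{"api": "play_rows", "payload": {"increments": "0.15 0 0 0 0 0;0.15 0 0 0 0 0;0.15 0 0 0 0 0;0 0 0 0 0 0"}}

```text
time: 10.28
ee_pos: [0.4809, 0.1785, 0.1316]
tcp_rot: [0.62, 0.343, 0.617, -0.343]
wrist_force: [-0.4, 0.7, -1.5]
finger_gap: 0.148
```

```bash
python3 -c "
from h import *
plan([.4805,.178,.1235],-58)"
```

```text
jaw -58: turn units [-0.01  0.03 -0.01]
jaw 122: turn units [ 2.249e+01 -2.000e-02 -4.000e-02]
t 10.28 pos [0.4809 0.1785 0.1316] jaw now -58.0 tilt [-1.     0.002  0.004] gap 0.148 F [-0.4  0.7 -1.5] T [-0.    0.02 -0.04] q [ 0.24  0.47  1.74 -0.    0.93  1.26]
shift units now-axes [ 0.27 -0.02  0.01] shift mm world [-0.4 -0.5 -8.1]
```

The lugs are 5 mm below the rim with no contact force. Continuing down.

{"api": "play_rows", "payload": {"increments": "0.1 0 0 0 0 0;0.1 0 0 0 0 0;0.08 0 0 0 0 0;0.08 0 0 0 0 0"}}

```text
time: 10.78
ee_pos: [0.4812, 0.1785, 0.1232]
tcp_rot: [0.62, 0.343, 0.616, -0.343]
wrist_force: [-27.1, -7.6, 97.7]
finger_gap: 0.15
```

```bash
python3 -c "
from h import *
plan([.4805,.178,.1235],-58)"
```

```text
jaw -58: turn units [-0.01  0.03 -0.03]
jaw 122: turn units [22.49 -0.04 -0.05]
t 10.78 pos [0.4812 0.1785 0.1232] jaw now -58.0 tilt [-1.     0.004  0.005] gap 0.15 F [-27.1  -7.6  97.7] T [-1.13  4.32 -0.08] q [ 0.24  0.48  1.75 -0.    0.91  1.26]
shift units now-axes [-0.01 -0.03  0.  ] shift mm world [-0.7 -0.5  0.3]
```

The lid has seated at the expected height (0.1232), but the contact is stiff and the force is 98 N. Relaxing it at once.

{"api": "play_rows", "payload": {"increments": "-0.02 0 0 0 0 0;0 0 0 0 0 0"}}

```text
time: 11.02
ee_pos: [0.4814, 0.1786, 0.1247]
tcp_rot: [0.621, 0.344, 0.616, -0.342]
wrist_force: [0.1, 0.2, -1.3]
finger_gap: 0.149
```

```bash
python3 -c "
from h import *
plan([.4805,.178,.1235],-58)"
```

```text
jaw -58: turn units [-0.01  0.04 -0.04]
jaw 122: turn units [22.49 -0.06 -0.06]
t 11.03 pos [0.4814 0.1786 0.1247] jaw now -58.0 tilt [-1.     0.005  0.005] gap 0.149 F [ 0.1  0.2 -1.3] T [-0.07  0.01  0.02] q [ 0.24  0.48  1.75 -0.    0.91  1.26]
shift units now-axes [ 0.04 -0.04 -0.  ] shift mm world [-0.9 -0.6 -1.2]
```

{"api": "play_rows", "payload": {"increments": "0.01 -0.02 0 0 0.06 -0.06;0.02 0 0 0 0 0"}}

```text
time: 11.28
ee_pos: [0.4808, 0.1783, 0.1235]
tcp_rot: [0.616, 0.342, 0.62, -0.344]
wrist_force: [-4.2, -0.1, 14.8]
finger_gap: 0.153
```

```bash
python3 -c "
from h import *
plan([.4805,.178,.1235],-58)"
```

```text
jaw -58: turn units [-0.01 -0.03  0.03]
jaw 122: turn units [22.49  0.05  0.05]
t 11.28 pos [0.4808 0.1783 0.1235] jaw now -58.0 tilt [-1.    -0.004 -0.004] gap 0.153 F [-4.2 -0.1 14.8] T [-0.11  0.32  0.03] q [0.24 0.48 1.74 0.   0.93 1.25]
shift units now-axes [-0.   -0.01  0.  ] shift mm world [-0.3 -0.3  0. ]
```

Seated flat at 0.1235 with 15 N. Starting the clockwise turn, which is positive about the tool's downward x.

{"api": "play_rows", "payload": {"increments": "0 0 0 0.5 -0.02 0.02;0 0 0 0.5 0 0;0 0 0 0.5 0 0;0 0 0 0 0 0"}}

```text
time: 11.78
ee_pos: [0.4823, 0.1788, 0.1234]
tcp_rot: [0.578, 0.408, 0.578, -0.407]
wrist_force: [-2.5, -0.1, 6.2]
finger_gap: 0.147
```

```bash
python3 -c "
from h import *
plan([.4808,.1783,.1235],-103)"
```

```text
jaw -103: turn units [ 4.08 -0.01 -0.  ]
jaw 77: turn units [-1.842e+01  0.000e+00 -1.000e-02]
t 11.78 pos [0.4823 0.1788 0.1234] jaw now -70.4 tilt [-1.     0.001 -0.001] gap 0.147 F [-2.5 -0.1  6.2] T [-0.25  0.26 -0.14] q [0.24 0.48 1.74 0.   0.92 1.47]
shift units now-axes [-0.   -0.05 -0.  ] shift mm world [-1.5 -0.5  0.1]
```

{"api": "play_rows", "payload": {"increments": "0 -0.03 0 0.6 0 0;0 -0.02 0 0.6 0 0;0 0 0 0.6 0 0;0 0 0 0.6 0 0;0 0 0 0.6 0 0;0 0 0 0.6 0 0;0 0 0 0 0 0"}}

```text
time: 12.65
ee_pos: [0.4834, 0.1783, 0.1235]
tcp_rot: [0.459, 0.54, 0.458, -0.537]
wrist_force: [-2.1, 1.0, 5.5]
finger_gap: 0.151
```

```bash
python3 -c "
from h import *
plan([.4808,.1783,.1235],-103)"
```

```text
jaw -103: turn units [ 0.47 -0.01 -0.03]
jaw 77: turn units [-2.203e+01  4.000e-02 -2.000e-02]
t 12.65 pos [0.4834 0.1783 0.1235] jaw now -99.2 tilt [-1.     0.004 -0.002] gap 0.151 F [-2.1  1.   5.5] T [ 0.02  0.34 -0.12] q [0.24 0.48 1.74 0.   0.91 1.97]
shift units now-axes [-0.   -0.09  0.01] shift mm world [-2.6  0.   0. ]
```

{"api": "play_rows", "payload": {"increments": "0.005 -0.06 0 0.45 0 0;0 0 0 0 0 0"}}

```text
time: 12.9
ee_pos: [0.4822, 0.1785, 0.1235]
tcp_rot: [0.443, 0.553, 0.442, -0.55]
wrist_force: [-2.1, 1.1, 4.0]
finger_gap: 0.153
```

```bash
python3 -c "
from h import *
for n,x,y,w,h in (('side',240,90,110,130),('top',215,160,75,90)):
    im=r.read_camera(n)[:,:,::-1];cv2.imwrite(f'pics/{n}4.png',im)
    cv2.imwrite(f'pics/{n}4c.png',cv2.resize(im[y:y+h,x:x+w],(390,460),interpolation=cv2.INTER_NEAREST))
a=cv2.imread('pics/side4c.png');b=cv2.imread('pics/top4c.png');cv2.imwrite('pics/g4.png',np.hstack([a,b]))
plan([.4808,.1783,.1235],-103)"
```

```text
jaw -103: turn units [ 0.06 -0.02 -0.03]
jaw 77: turn units [-22.44   0.05  -0.03]
t 13.0 pos [0.4822 0.1785 0.1235] jaw now -102.5 tilt [-1.     0.005 -0.002] gap 0.158 F [-0.6  0.4  4.7] T [-0.17  0.24 -0.06] q [0.24 0.48 1.74 0.   0.91 2.03]
shift units now-axes [-0.   -0.04  0.02] shift mm world [-1.4 -0.2  0. ]
```

View pics/g4.png

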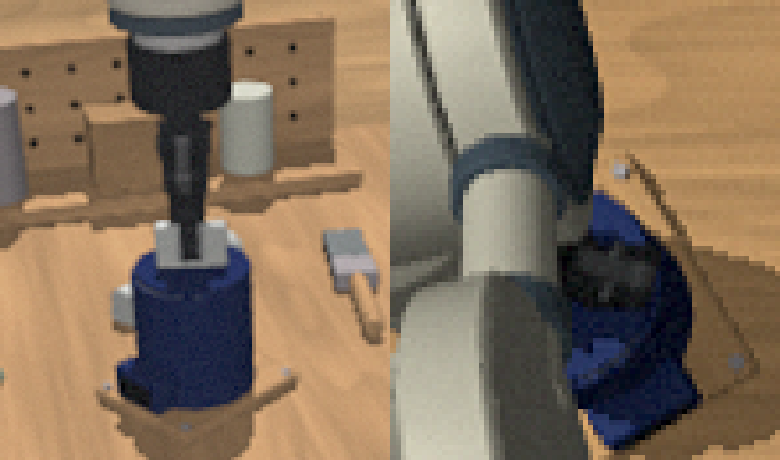

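The side crop shows the disc flat on the rim with no gap and the bar turned 44–45°, still in the jaws. Handing in.

```bash
python3 -c "
from h import *
print(r.close_job())"
```

```text
the job is handed in; nothing more can be done
None
```

The bayonet lid is in the navy dispenser, pushed home with its lugs through the notches and turned clockwise about 44.5°. I handed the job in at 13 s with the gripper still holding the lid at 70 N.

**Last checks:**
- **Height:** the tool ended at 0.1235 m, which is the height expected with the lid fully home.
- **Force:** it rests on the rim with about 5 N of downward push and almost no turning torque. I felt no sign of the click.
- **Picture:** the last side view shows the disc flat on the rim and the bar still in the jaws.

**What was not clean:**
- **Seating force:** the first contact briefly reached at least 98 N at the wrist (limit 120 N). I relaxed it at once and seated the lid again at about 15 N.
- **Drift:** while turning, the tool moved up to 2.6 mm sideways and ended 1.4 mm off, which is within the clearance of the fit.
- **Not confirmed from above:** the arm hid most of the mouth in the top camera, so the angle comes from the measured tool rotation and the notch direction. I estimated that direction from the first pictures as good to about 2°.
- **Other objects:** I touched nothing else that I know of, but I did not compare their positions before and after.

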